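# Fetch the taped batten from the offcut crate and set it up for sawing

### The arm

A 7-joint arm with a two-finger parallel gripper is mounted at the origin on the work surface. World frame = base frame: x ahead of the robot, y to its left, z up, the work surface at z = 0. Lengths are in m, angles in rad, forces in N, time in s.
With the tool pointing down it reaches from about 0.4 to 0.85 m from the base axis. Payload 10.4 kg.
Tool frame: the origin (TCP) lies midway between the tips of the shut fingers; the grasp point (between the pads) lies 19 mm behind it; z points along the fingers, y is the direction in which the jaws open and shut (so a half turn about z gives the same grasp; the last joint's range is limited). The gripper opens to 85 mm and grips with 20 to 120 N. Pads are 22 mm wide; open, the fingers measure 114 mm over their backs; the gripper's body (76 mm by 85 mm) begins 54 mm behind the grasp point. The pads swing forward as they close: fully open they stand 13 mm farther back than shut.
Start: joints at [1.324, 0.332, -0.065, 1.46, 0.022, 1.35, -0.088], TCP at [0.139, -0.609, 0.231] pointing down, gripper open.
Joint ranges: [-2.6, 2.6], [-0.5, 2.12], [-1.47, 1.34], [0.16, 2.42], [-1.27, 4.41], [0.06, 2.06], [-2.6, 2.6]. Speed limits (rad/s): [2.22, 2.22, 2.79, 2.79, 3.14, 3.14, 3.14].

### API

Orientations are given as a unit quaternion [x, y, z, w].
In Python, from workcell import manip, camera, camera_info, workorder, nets gives the robot as it stands.
- The arm moves only by the tool apply_moves, never from a script. Its argument "commands" is a list of rows, each a list of 5 numbers: the shift along the tool's x, y, z in m, then the turn about the tool's z in degrees, then the gripper command: -1 is fully open, 1 is shut, values between are in proportion. A call has 1 to 5 rows; each row shifts and turns the pose as measured when the row begins, along the tool's axes as they then stand; what a row does not reach is not made up. A row lasts 1/12 s, in which the tool goes at most 41.7 mm and 7.16 degrees, less where a joint would pass 70% of its speed; a pose out of reach is approached as far as the arm can. A call is refused whole if a number of a shift passes 0.0417 or a number of a turn 7.16, either way. A call with a gripper value outside its range is refused whole. The fingers move at their own pace and stop on an object; "squeeze" is the grip in N (left out, the last holds). Time passes only in rows, so rows that do not move let the fingers close. It gives the time, the measured TCP pose, the force and the opening at its end, in the units of the state.
- manip.get_obs(): the state, without advancing time (a new reading comes with each control period).
- camera(name): name is "side" or "top" or "wrist"; returns (picture, depth): 384x512x3 uint8, red, green, blue; 384x512 float32, m along the optical axis (not along the pixel's ray), 0 where there is no reading.
- camera_info(name): a dict with "camera_matrix" (3x3 intrinsics, pixels), "xyz" and "rotation" of the camera in the world; the wrist camera has in their place "T_tool_cam" (4x4, takes a point from camera to tool coordinates, whose origin is the TCP and whose axes are the flange's). Camera axes: x right, y down, z forward; pixel columns grow to the right and rows downward; lengths in m; the calibration is good to about 2 mm. A picture is of the moment at which its call begins: read the wrist's pose just before it. camera_info takes no time and is no camera call.
- workorder.hand_in(): hands the job in, once; it reports no verdict.
Trained networks look in the newest picture that a camera, given by its name, has taken for a name from the list of things; names that differ only in an ending like _2 or _b are one class to them, and where a whole thing is asked for, a point or a joint stands for the part that bears it (a point fixed in the world has none). Each returns a list of dicts, best first, with "conf" (0 to 1); they miss things now and then, are a little off and sometimes report something else, mostly with a low value. They report only what shows in the picture. A call takes as long as a camera call.
- nets.look_for(camera, thing): "rect" ([left, top, width, height] in pixels, round what is visible of it).
- nets.place_of(camera, thing): "xy" ([column, row] in pixels: a listed point, or the origin of a listed thing).
The state is a dict: "clock": time; "joint_pos": joint angles; "joint_velocities": joint speeds; "tau": joint torques, N m; "position": TCP position; "ee_rot": TCP orientation; "ft_force": force on the tool from outside, world axes, zero at the start; "torque": the same for the moment, N m; "grip_width": opening from 0.0 (shut) to 1.0 (fully open).
Only numpy, scipy, OpenCV 4.12 (cv2) and the standard library are available. Lean on these libraries where they do the work, as an engineer would, in place of code of your own. Each camera call takes 0.05 s, during which the arm holds its last target. There are 200 camera calls.

### The job

Find the batten with the band of blue tape among the offcuts in the crate, lift it out and set it down on the sawing board without dropping it. Leave it ready to saw: flat on the board, snug along the fence, with the saw slot of the fence pointing at the blue tape and the longer part of the batten along the long run of the fence. Leave the other offcuts in the crate, and do not disturb the saw, the glue bottle and the goat.

Things in the scene. Friction and masses are not known exactly. Their poses are not given: they have to be found in the camera images.
- batten_mid (a point): Centre of the wanted piece: square pine batten 190 x 32 x 32 mm, about 0.1 kg, with one 24 mm wide band of blue tape round it. Own x: along its length, to the taped end; the tape's middle is 50 mm from the centre. It starts flat in the crate, across the four planks, with at least 30 mm free on either side of its middle.
- batten_tape (a point): The middle of the blue tape, on the batten's centre line; same axes as batten_mid.
- crate: Fixed open slatted crate, 306 x 306 mm outside, 100 mm high, walls and floor 8 mm thick. Origin: centre of the underside, on the table; x, y along its sides. On its floor four planks 40 mm thick lie along its x with gaps between; on top of these (48 mm above the table) lie the taped batten and two others, roughly along its y, about 80 mm apart, in any order.
- board: Sawing board fixed to the table: plywood base 190 (x) x 260 (y) x 18 mm with a fence 35 mm thick, 35 mm high, along its whole +x edge (away from the robot). Origin: centre of the underside. The fence's working face looks to -x, 55 mm from the origin. A 6 mm saw slot crosses the fence 75 mm to the -y side, leaving a long run of fence (+y side, 203 mm) and a short one (53 mm).
- board_slot (a point): Where the saw slot meets the fence's working face, on the top of the base (18 mm above the table). Axes as the board: x points into the fence, y along the fence towards its long run, z up. A batten that is flat and snug has its centre at x = -16 mm, z = +16 mm here.
- plank_a_mid (a point): Centre of an offcut that stays in the crate: dark wood plank 230 x 44 x 40 mm; own x along its length.
- plank_b_mid (a point): Centre of an offcut that stays in the crate: plywood plank 210 x 48 x 40 mm; own x along its length.
- plank_c_mid (a point): Centre of an offcut that stays in the crate: green painted plank 240 x 40 x 40 mm; own x along its length.
- plank_d_mid (a point): Centre of an offcut that stays in the crate: brown plank 200 x 46 x 40 mm; own x along its length.
- plain_batten_mid (a point): Centre of an offcut that stays in the crate: pine batten like the wanted one, 190 x 32 x 32 mm, without tape; own x along its length.
- dark_batten_mid (a point): Centre of an offcut that stays in the crate: dark hardwood batten 165 x 34 x 26 mm; own x along its length.
- saw_mid (a point): Bystander: tenon saw lying flat on the table behind the fence, 320 mm long and about 110 mm wide, 25 mm high; point near its middle, half-way up; own +x towards the blade's tip.
- glue_mid (a point): Bystander: standing white glue bottle with red cap, 56 mm diameter, 150 mm high; point at half height.
- goat_mid (a point): Bystander: white papier-mache goat figure standing on four legs, about 175 mm long and 185 mm high; point at the middle of its body, 85 mm up.

How it is judged:
By the outcome, as a careful person would: the job done as asked, in the order asked, and still so for the second after the job is handed in, with the robot touching nothing.
It also fails if it takes over 54 s, if anything falls off the work surface, if the arm or the gripper's body presses on something with over 40 N, if the wrist force passes 120 N, or if a joint passes its speed limit or range.

## Working session

There is one attempt and no reset: what is moved stays moved. The work goes in short steps, Python scripts to look and compute and a tool call to move; the robot and the scene stay as the last step left them, time stands still between calls to the robot, and variables do not carry over. Pictures are saved under pics/ and viewed, about 8 in all and at most 12, crops included, and the job is handed in when it is done.

Besides the shell and the picture viewer there is one more tool, called after "Call:" as name([rows], argument=value, ...), one row to a line, values as JSON. apply_moves: Moves the arm, as the interface text tells. Its arguments: {"type":"object","properties":{"commands":{"type":"array","items":{"type":"array","items":{"type":"number"}}},"squeeze":{"type":"number"}},"required":["commands"]}

```bash
mkdir -p pics; cat > h.py <<'E'
import numpy as np, cv2
from scipy.spatial.transform import Rotation as R
from workcell import manip, camera, camera_info, workorder, nets
def shot(n):
    o=manip.get_obs(); p,d=camera(n); i=camera_info(n); K=np.array(i["camera_matrix"])
    if n=="wrist":
        T=np.eye(4);T[:3,:3]=R.from_quat(o["ee_rot"]).as_matrix();T[:3,3]=o["position"];T=T@np.array(i["T_tool_cam"])
    else:
        T=np.eye(4);r=np.array(i["rotation"]);T[:3,:3]=r if r.shape==(3,3) else R.from_quat(r).as_matrix();T[:3,3]=i["xyz"]
    return p,d,K,T
def cloud(d,K,T):
    v,u=np.mgrid[:d.shape[0],:d.shape[1]]
    P=np.stack([(u-K[0,2])/K[0,0]*d,(v-K[1,2])/K[1,1]*d,d],-1)@T[:3,:3].T+T[:3,3]
    P[d==0]=np.nan; return P
def onplane(uv,z,K,T):
    r=T[:3,:3]@np.array([(uv[0]-K[0,2])/K[0,0],(uv[1]-K[1,2])/K[1,1],1]); return T[:3,3]+r*(z-T[2,3])/r[2]
def save(p,f): cv2.imwrite("pics/"+f,cv2.cvtColor(p,cv2.COLOR_RGB2BGR))
E
python3 - <<'E'
from h import *
p,d,K,T=shot("top");P=cloud(d,K,T);q,_,_,_=shot("side")
save(np.vstack([p]),"top1.png");save(q,"side1.png")
print(T.round(3).tolist(),K.round(1).tolist())
for t in ["batten_mid","batten_tape","board_slot","board","crate","plain_batten_mid","dark_batten_mid","goat_mid","glue_mid","saw_mid"]:
    for r in nets.place_of("top",t)[:2]:
        u,v=map(int,np.round(r["xy"])); print(t,round(r["conf"],2),u,v,P[min(v,383),min(u,511)].round(3))
o=manip.get_obs();print({k:np.round(o[k],3).tolist() for k in ("clock","position","ee_rot","ft_force","grip_width")})
E
```

```text
[[-0.012, -0.989, 0.148, 0.441], [-1.0, 0.011, -0.008, -0.001], [0.007, -0.148, -0.989, 1.122], [0.0, 0.0, 0.0, 1.0]] [[444.5, 0.0, 257.4], [0.0, 444.5, 195.9], [0.0, 0.0, 1.0]]
batten_mid 0.93 384 242 [ 0.484 -0.303  0.085]
batten_tape 0.61 381 264 [ 0.434 -0.293  0.085]
board_slot 0.62 180 213 [0.564 0.182 0.024]
board 0.84 154 240 [0.498 0.245 0.022]
crate 0.58 350 233 [ 0.506 -0.225  0.085]
plain_batten_mid 0.74 354 235 [ 0.501 -0.235  0.081]
dark_batten_mid 0.79 321 230 [ 0.514 -0.159  0.075]
dark_batten_mid 0.2 352 233 [ 0.506 -0.229  0.085]
goat_mid 0.89 252 123 [0.765 0.001 0.114]
glue_mid 0.84 254 185 [ 0.615 -0.002  0.125]
saw_mid 0.8 141 173 [0.669 0.285 0.011]
saw_mid 0.26 254 126 [ 0.757 -0.004  0.115]
{'clock': 0.6, 'position': [0.139, -0.609, 0.231], 'ee_rot': [0.994, 0.112, 0.0, 0.0], 'ft_force': [0.275, 1.437, -0.724], 'grip_width': 1.0}
```

View pics/top1.png

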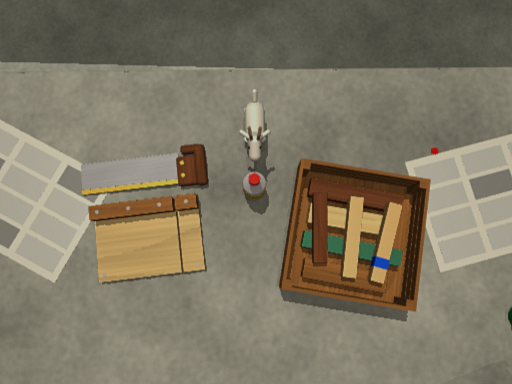

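```bash
python3 - <<'E'
from h import *
p,d,K,T=shot("top");P=cloud(d,K,T)
m=(P[...,2]>.072)&(P[...,2]<.092)&(abs(P[...,0]-.5)<.13)&(P[...,1]<-.1)&(P[...,1]>-.36)
n,l,s,c=cv2.connectedComponentsWithStats(m.astype(np.uint8))
for k in range(1,n):
    if s[k,4]>150:
        Q=P[l==k]; r=cv2.minAreaRect((Q[:,:2]*1000).astype(np.float32)); print(s[k],np.round(r[0]),np.round(r[1]),round(r[2],1),np.median(Q[:,2]).round(3))
hsv=cv2.cvtColor(p,cv2.COLOR_RGB2HSV)
b=(hsv[...,0]>95)&(hsv[...,0]<130)&(hsv[...,1]>110)&(P[...,2]>.07)&(P[...,1]<-.1)
Q=P[b];print("blue",b.sum(),Q.mean(0).round(3),Q.min(0).round(3),Q.max(0).round(3))
# fence top
m=(P[...,2]>.045)&(P[...,2]<.065)&(P[...,1]>.06)&(P[...,1]<.45)
n,l,s,c=cv2.connectedComponentsWithStats(m.astype(np.uint8))
for k in range(1,n):
    if s[k,4]>40:
        Q=P[l==k]; r=cv2.minAreaRect((Q[:,:2]*1000).astype(np.float32)); print("fence",s[k],np.round(r[0]),np.round(r[1]),round(r[2],1),np.median(Q[:,2]).round(3))
m=(P[...,2]>.094)&(P[...,2]<.11)&(P[...,1]<-.05)&(P[...,0]>.3)&(P[...,0]<.7)
Q=P[m]; r=cv2.minAreaRect((Q[:,:2]*1000).astype(np.float32));print("crate",r)
E
```

```text
[ 313  192   15   71 1027] [ 522. -157.] [ 34. 165.] 88.2 0.076
[ 342  196   22   82 1168] [ 500. -232.] [ 33. 190.] 82.0 0.082
[ 370  202   33   81 1205] [ 485. -309.] [ 33. 190.] 73.1 0.083
blue 148 [ 0.437 -0.293  0.083] [ 0.422 -0.313  0.071] [ 0.452 -0.276  0.088]
fence [174 193  24  17 323] [591. 165.] [36. 52.] 6.8 0.055
fence [  88  196   86   24 1255] [576. 297.] [ 36. 203.] 6.3 0.055
crate ((507.09808349609375, -237.49269104003906), (307.4270935058594, 307.0917663574219), 79.87155151367188)
```

The taped batten is the right-hand one in the crate: centre about pixel (386,242), tape at (381,264). The board is on the left, with its slot near (180,210). The depth fits give the batten 33x190 mm at height 0.083 m and the fence runs 203 and 52 mm long, all matching the given sizes. I'm moving over the batten.

Call:
apply_moves([
  [0.036, -0.019, 0, 0, -0.4],
  [0.036, -0.019, 0, 0, -0.4],
  [0.036, -0.019, 0, 0, -0.4],
  [0.036, -0.019, 0, 0, -0.4],
  [0.036, -0.019, 0, 0, -0.4],
], squeeze=60)

```text
clock: 1.07
position: [0.288, -0.4795, 0.2299]
ee_rot: [0.995, 0.102, -0.002, 0.001]
ft_force: [0.1, 0.0, 0.1]
grip_width: 0.7
```

Call:
apply_moves([
  [0.036, -0.019, 0, 0, -0.4],
  [0.036, -0.019, 0, 0, -0.4],
  [0.036, -0.019, 0, 0, -0.4],
  [0.036, -0.019, 0, 0, -0.4],
  [0.036, -0.019, 0, 0, -0.4],
])

```text
clock: 1.48
position: [0.4479, -0.3453, 0.2303]
ee_rot: [0.995, 0.102, -0.002, 0.003]
ft_force: [-0.6, -0.6, -0.3]
grip_width: 0.702
```

Call:
apply_moves([
  [0, 0, 0, 6, -0.4],
  [0, 0, 0, 6, -0.4],
  [0, 0, 0, 6, -0.4],
  [0, 0, 0, 6, -0.4],
  [0, 0, 0, 6, -0.4],
])

```text
clock: 1.9
position: [0.458, -0.3333, 0.2307]
ee_rot: [0.987, -0.159, 0.001, 0.001]
ft_force: [-0.1, -0.2, -0.2]
grip_width: 0.697
```

```bash
cat >> h.py <<'E'
def tool():
    o=manip.get_obs();M=R.from_quat(o["ee_rot"]).as_matrix();return np.array(o["position"]),M
def go(xyz,yaw_y=None):
    p,M=tool();s="d_tool mm "+str((M.T@(np.array(xyz)-p)*1000).round(1))
    if yaw_y is not None:
        a=np.degrees(np.arctan2(M[1,1],M[0,1])); t=-((yaw_y-a+90)%180-90); s+=" turn %.1f (now y yaw %.1f)"%(t,a)
    print(s)
def battens(P,zlo,zhi,amin=800):
    m=((P[...,2]>zlo)&(P[...,2]<zhi)).astype(np.uint8);n,l,s,c=cv2.connectedComponentsWithStats(m)
    for k in range(1,n):
        if s[k,4]>amin:
            Q=P[l==k]; r=cv2.minAreaRect((Q[:,:2]*1000).astype(np.float32)); print("comp",s[k,:4],np.round(r[0],1),np.round(r[1],1),round(r[2],1),np.median(Q[:,2]).round(4))
def blue(p,P):
    hsv=cv2.cvtColor(p,cv2.COLOR_RGB2HSV);b=(hsv[...,0]>95)&(hsv[...,0]<130)&(hsv[...,1]>110)
    Q=P[b];print("blue",b.sum(),np.nanmedian(Q,0).round(4));return b
E
python3 - <<'E'
from h import *
p,d,K,T=shot("wrist");P=cloud(d,K,T);save(p,"w1.png");battens(P,.070,.09);blue(p,P)
for t in ["batten_mid","batten_tape"]:
    for r in nets.place_of("wrist",t)[:1]: print(t,r["conf"],np.round(r["xy"]),onplane(r["xy"],.064,K,T).round(4))
go([.485,-.309,.2],-107)
E
```

```text
comp [182   0 120 296] [ 445.8 -357. ] [111.9 300.1] 53.8 0.082
comp [193  56  44 194] [ 483.8 -308.6] [ 32.8 190.8] 73.2 0.0805
comp [ 93  68  82 191] [ 499.4 -231.8] [ 32.9 187.7] 81.9 0.0804
comp [  7  85 105 163] [ 521.1 -156.5] [ 36.  164.5] 88.5 0.0745
comp [  0 175  61 127] [467.3 -80.1] [ 21.8 142.9] 86.6 0.081
blue 881 [ 0.4391 -0.2962  0.0812]
batten_mid 0.96 [221. 156.] [ 0.4859 -0.312   0.064 ]
batten_tape 0.83 [223. 204.] [ 0.4364 -0.2967  0.064 ]
d_tool mm [ 18.3 -31.9  30.7] turn -0.9 (now y yaw -107.9)
```

View pics/w1.png

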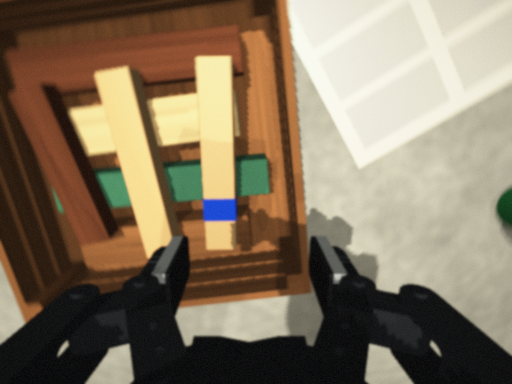

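The wrist view confirms it: the taped batten (tape at pixel 220,210) has its centre at (0.484,-0.309) and its top at 0.0805 m.

Call:
apply_moves([
  [0.009, -0.016, 0.015, -0.9, -0.4],
  [0.009, -0.016, 0.015, 0, -0.4],
  [0, 0, 0.03, 0, -0.4],
  [0, 0, 0.02, 0, -0.4],
  [0, 0, 0, 0, -0.4],
])

```text
clock: 2.47
position: [0.4863, -0.3098, 0.1503]
ee_rot: [0.99, -0.138, 0.003, 0.003]
ft_force: [-0.2, 0.2, -0.4]
grip_width: 0.702
```

```bash
python3 -c "
from h import *
go([.484,-.309,.053],-106.8)"
```

```text
d_tool mm [-3.2 -0.6 97.3] turn 1.0 (now y yaw -105.8)
```

Call:
apply_moves([
  [-0.003, -0.001, 0.03, 1, -0.4],
  [0, 0, 0.03, 0, -0.4],
  [0, 0, 0.02, 0, -0.4],
  [0, 0, 0.01, 0, -0.4],
  [0, 0, 0.005, 0, -0.4],
])

```text
clock: 2.88
position: [0.4862, -0.3116, 0.0577]
ee_rot: [0.99, -0.14, 0.006, 0.004]
ft_force: [0.3, 0.7, 0.1]
grip_width: 0.697
```

```bash
python3 -c "
from h import *
go([.484,-.309,.053],-106.8)"
```

```text
d_tool mm [-2.9 -1.9  4.7] turn 0.7 (now y yaw -106.1)
```

Call:
apply_moves([
  [-0.003, -0.002, 0.004, 0.7, -0.4],
  [0, 0, 0, 0, 1],
  [0, 0, 0, 0, 1],
  [0, 0, 0, 0, 1],
  [0, 0, 0, 0, 1],
], squeeze=60)

```text
clock: 3.3
position: [0.4856, -0.3104, 0.0579]
ee_rot: [0.989, -0.146, 0.008, 0.005]
ft_force: [0.4, 0.4, -1.1]
grip_width: 0.36
```

Call:
apply_moves([
  [0, 0, 0, 0, 1],
  [0, 0, 0, 0, 1],
  [0, 0, -0.005, 0, 1],
  [0, 0, -0.01, 0, 1],
  [0, 0, -0.01, 0, 1],
])

```text
clock: 3.72
position: [0.4848, -0.3098, 0.0843]
ee_rot: [0.989, -0.146, 0.008, 0.005]
ft_force: [-0.5, -0.4, -1.4]
grip_width: 0.363
```

Call:
apply_moves([
  [0, 0, -0.02, 0, 1],
  [0, 0, -0.03, 0, 1],
  [0, 0, -0.035, 0, 1],
  [0, 0, -0.035, 0, 1],
  [0, 0, -0.005, 0, 1],
])

```text
clock: 4.13
position: [0.4823, -0.3072, 0.2196]
ee_rot: [0.989, -0.145, 0.008, 0.005]
ft_force: [1.8, 0.1, -0.6]
grip_width: 0.362
```

```bash
python3 - <<'E'
from h import *
o=manip.get_obs();print(o["position"],o["grip_width"],o["joint_pos"])
p,d,K,T=shot("wrist");P=cloud(d,K,T);save(p,"w2.png");battens(P,.19,.25)
b=blue(p,P);pp,M=tool();q=np.nanmedian(P[b],0);print("tape in tool",(M.T@(q-pp)).round(4))
go([.47,-.1,.21]);go([.47,.1,.21]);go([.52,.236,.21],6.5)
E
```

```text
[ 0.48225161 -0.30721994  0.21959083] 0.3620236155568404 [ 0.75355228  0.22602666 -0.31153525  1.62687024  0.0763319   1.28138588
 -1.43314379]
comp [179  39 140 302] [ 511.7 -311.7] [ 57.7 130.9] 82.1 0.244
blue 126 [ 0.4929 -0.3166  0.3061]
tape in tool [ 0.0145  0.0066 -0.0874]
d_tool mm [ -71.2 -195.     5.8]
d_tool mm [-128.6 -386.6    3.4]
d_tool mm [-119.8 -531.2    2.5] turn 66.8 (now y yaw -106.7)
```

View pics/w2.png

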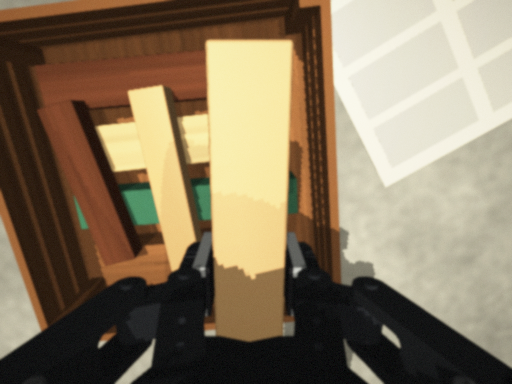

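The batten is held centred, with the plain end towards tool +x and the tape hidden behind the gripper. I'm carrying it over, turning on the way.

Call:
apply_moves([
  [-0.014, -0.038, 0, 0, 1],
  [-0.014, -0.038, 0, 0, 1],
  [-0.014, -0.038, 0, 0, 1],
  [-0.014, -0.038, 0, 0, 1],
  [-0.014, -0.038, 0, 0, 1],
])

```text
clock: 4.6
position: [0.4679, -0.1085, 0.2155]
ee_rot: [0.988, -0.153, 0.009, 0.007]
ft_force: [0.8, -0.6, -0.3]
grip_width: 0.357
```

Call:
apply_moves([
  [-0.01, -0.034, 0, -7, 1],
  [-0.006, -0.035, 0, -7, 1],
  [-0.002, -0.036, 0, -7, 1],
  [0.003, -0.036, 0, -7, 1],
  [0.007, -0.035, 0, -7, 1],
])

```text
clock: 5.02
position: [0.466, 0.0798, 0.2115]
ee_rot: [0.987, 0.157, 0.006, 0.011]
ft_force: [1.0, -0.2, -1.1]
grip_width: 0.362
```

```bash
python3 -c "
from h import *
print(manip.get_obs()['joint_pos'].round(2) if hasattr(manip.get_obs()['joint_pos'],'round') else manip.get_obs()['joint_pos'])
go([.52,.236,.21],96.5)"
```

```text
[ 0.38  0.04 -0.67  1.85  0.05  1.25 -1.56]
d_tool mm [  99.9 -131.7   -0.7] turn 11.6 (now y yaw -71.9)
```

Call:
apply_moves([
  [0.02, -0.026, 0, -7, 1],
  [0.023, -0.024, 0, -7, 1],
  [0.026, -0.021, 0, -7, 1],
  [0.028, -0.017, 0, -7, 1],
  [0.03, -0.014, 0, -7, 1],
])

```text
clock: 5.43
position: [0.5168, 0.2449, 0.2086]
ee_rot: [0.891, 0.453, 0.002, 0.013]
ft_force: [0.8, -1.2, -1.0]
grip_width: 0.363
```

Call:
apply_moves([
  [0, 0, 0, -7, 1],
  [0, 0, 0, -7, 1],
  [0, 0, 0, -7, 1],
  [0, 0, 0, -7, 1],
  [0, 0, 0, -7, 1],
])

```text
clock: 5.85
position: [0.5136, 0.2551, 0.2053]
ee_rot: [0.709, 0.706, -0.003, 0.009]
ft_force: [0.2, 0.2, -0.3]
grip_width: 0.365
```

Call:
apply_moves([
  [0, 0, 0, -5, 1],
  [0, 0, 0, 0, 1],
])

```text
clock: 6.02
position: [0.5128, 0.2549, 0.2042]
ee_rot: [0.673, 0.74, -0.004, 0.009]
ft_force: [-0.8, 1.2, -1.0]
grip_width: 0.361
```

```bash
python3 - <<'E'
from h import *
o=manip.get_obs();print(np.round(o['joint_pos'],2),o["clock"]);p,M=tool();print(M.round(4).tolist())
go([.52,.236,.21],6.5)
p,d,K,T=shot("top");P=cloud(d,K,T);save(p,"top2.png")
m=P.copy();m[P[...,1]<.06]=np.nan
battens(m,.045,.065,40);battens(m,.19,.24,100)
p,d,K,T=shot("wrist");P=cloud(d,K,T);save(p,"w3.png");battens(P,.045,.063,300);battens(P,.012,.026,300)
for r in nets.place_of("wrist","board_slot")[:1]: print(r["conf"],np.round(r["xy"]),onplane(r["xy"],.018,K,T).round(4))
E
```

```text
[ 0.2   0.38 -0.93  1.6   0.33  1.33 -0.69] 6.0167
[[-0.0945, 0.9955, 0.0074], [0.9953, 0.0947, -0.018], [-0.0186, 0.0057, -0.9998]]
d_tool mm [-19.6   5.4  -5.4] turn -1.1 (now y yaw 5.4)
comp [174 193  23  17] [591.  164.7] [36. 52.] 6.3 0.055
comp [126 196  48  19] [581.  252.2] [ 35.8 113.1] 6.6 0.0552
comp [128 213  50  29] [515.3 204.2] [57.1 93.9] 1.1 0.2315
comp [294  17  48 217] [574.6 298.3] [ 35.7 202.3] 6.4 0.0534
comp [296 235  32  36] [589.1 173.2] [33.8 39.4] 6.0 0.0531
comp [140  27 157 240] [486.6 259.5] [152.2 259.7] 6.4 0.0184
comp [336  66  95 218] [681.1 247.2] [104.8 248.3] 3.0 0.0142
0.96 [291. 221.] [0.5689 0.195  0.018 ]
```

View pics/w3.png

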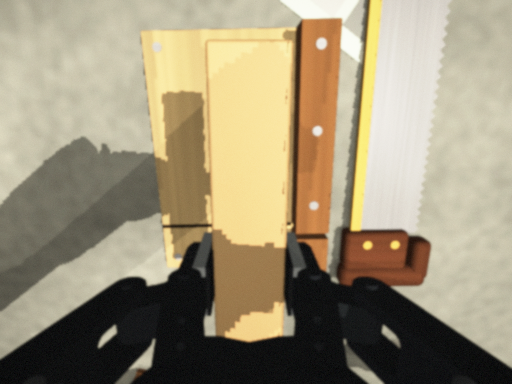

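Call:
apply_moves([
  [-0.014, 0.003, 0, -1, 1],
  [0, 0, 0.03, 0, 1],
  [0, 0, 0.035, 0, 1],
  [0, 0, 0.035, 0, 1],
  [0, 0, 0.03, 0, 1],
])

```text
clock: 6.58
position: [0.5234, 0.2407, 0.0783]
ee_rot: [0.675, 0.738, 0.002, 0.013]
ft_force: [0.7, -0.4, -1.0]
grip_width: 0.367
```

Call:
apply_moves([
  [0, 0, 0.01, 0, 1],
  [0, 0, 0, 0, 1],
])

```text
clock: 6.75
position: [0.5207, 0.2383, 0.0623]
ee_rot: [0.677, 0.736, -0.001, 0.011]
ft_force: [0.2, -0.7, -0.6]
grip_width: 0.362
```

```bash
python3 - <<'E'
from h import *
p,M=tool();print(M.round(4).tolist(),p)
go([.518,.2387,.033],6.4)
E
```

```text
[[-0.084, 0.9964, 0.0144], [0.9963, 0.0843, -0.0173], [-0.0185, 0.0129, -0.9997]] [0.520726   0.23832956 0.06233439]
d_tool mm [ 1.1 -3.1 29.3] turn -1.6 (now y yaw 4.8)
```

Call:
apply_moves([
  [0.001, -0.003, 0.012, -1.6, 1],
  [0, 0, 0.01, 0, 1],
  [0, 0, 0.003, 0, 1],
  [0, 0, 0, 0, 1],
])

```text
clock: 7.08
position: [0.5197, 0.24, 0.0391]
ee_rot: [0.666, 0.746, 0.0, 0.012]
ft_force: [-0.3, -0.3, -0.4]
grip_width: 0.365
```

Call:
apply_moves([
  [0, 0, 0.003, 0, 1],
  [0, 0, 0.001, 0, 1],
])

```text
clock: 7.25
position: [0.5207, 0.2405, 0.0364]
ee_rot: [0.666, 0.746, 0.001, 0.013]
ft_force: [-0.2, -0.3, -0.3]
grip_width: 0.359
```

Call:
apply_moves([
  [0, 0, 0.004, 0, 1],
  [0, 0, 0.002, 0, 1],
])

```text
clock: 7.42
position: [0.5218, 0.2408, 0.0313]
ee_rot: [0.667, 0.745, 0.002, 0.013]
ft_force: [-0.8, -0.4, -0.3]
grip_width: 0.362
```

Call:
apply_moves([
  [0, 0, 0.003, 0, 1],
  [0, 0, 0.001, 0, 1],
])

```text
clock: 7.58
position: [0.5226, 0.2408, 0.0275]
ee_rot: [0.667, 0.745, 0.003, 0.014]
ft_force: [-2.4, -3.8, 7.0]
grip_width: 0.361
```

Call:
apply_moves([
  [0, 0, 0.002, 0, 1],
  [0, 0, 0.001, 0, 1],
])

```text
clock: 7.75
position: [0.5231, 0.2407, 0.0261]
ee_rot: [0.667, 0.745, 0.003, 0.014]
ft_force: [-8.3, -5.7, 21.5]
grip_width: 0.36
```

```bash
python3 - <<'E'
from h import *
q,d,_,_=shot("side");T=nets.look_for("side","batten_mid")[:1];print(T)
x,y,w,h=[int(v) for v in T[0]["rect"]];x0=max(0,x-60);y0=max(0,y-60);save(cv2.resize(q[y0:y+h+60,x0:x+w+60],None,fx=3,fy=3)[:600,:800],"s2.png")
E
```

```text
[{'rect': [257.3, 279.1, 20.1, 61.2], 'conf': 0.78}]
```

View pics/s2.png

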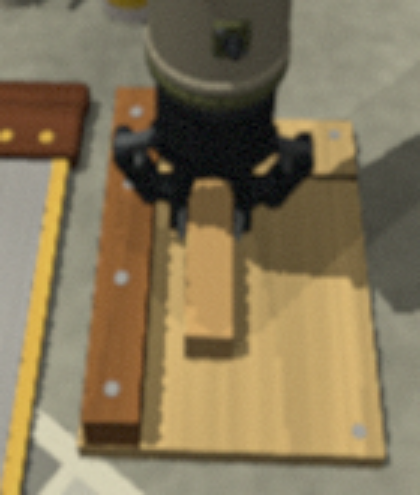

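The batten is resting on the board, about 25 mm short of the fence. I'm opening just enough to release it without touching the fence.

Call:
apply_moves([
  [0, 0, 0, 0, 0.2],
  [0, 0, 0, 0, 0.1],
  [0, 0, 0, 0, 0.05],
  [0, 0, 0, 0, 0.05],
])

```text
clock: 8.18
position: [0.5234, 0.241, 0.0266]
ee_rot: [0.667, 0.745, 0.003, 0.015]
ft_force: [-0.1, -0.1, -0.4]
grip_width: 0.479
```

Call:
apply_moves([
  [0, 0, -0.01, 0, 0.05],
  [0, 0, -0.02, 0, 0.05],
  [0, 0, -0.03, 0, 0.05],
  [0, 0, -0.035, 0, 0.05],
  [0, 0, -0.01, 0, 0.05],
])

```text
clock: 8.6
position: [0.5179, 0.2421, 0.1338]
ee_rot: [0.666, 0.746, 0.0, 0.012]
ft_force: [1.1, -0.4, 1.3]
grip_width: 0.478
```

```bash
cat > chk.py <<'E'
from h import *
import sys
pp,M=tool();print("tool z",M[:,2].round(4),pp.round(4))
p,d,K,T=shot("wrist");P=cloud(d,K,T);save(p,sys.argv[1]);battens(P,.0425,.06,300);b=blue(p,P)
if b.sum()>30:
    Q=P[b&(P[...,2]>.044)&(P[...,2]<.055)];r=cv2.minAreaRect((Q[:,:2]*1000).astype(np.float32));print("tape",r)
go([.518,.2387,.13],6.4)
E
python3 chk.py w4.png
```

```text
tool z [ 0.0185 -0.016  -0.9997] [0.5179 0.2421 0.1338]
comp [301   0  70 274] [576.3 282.9] [ 35.8 201.9] 6.3 0.0534
comp [231  69  46 233] [523.3 240.4] [ 32.6 189.2] 6.5 0.0505
blue 1111 [0.5281 0.1923 0.051 ]
tape ((528.8984375, 189.8001251220703), (32.253753662109375, 23.18623924255371), 5.283534526824951)
d_tool mm [-3.2 -0.7  4. ] turn 0.0 (now y yaw 6.4)
```

View pics/w4.png

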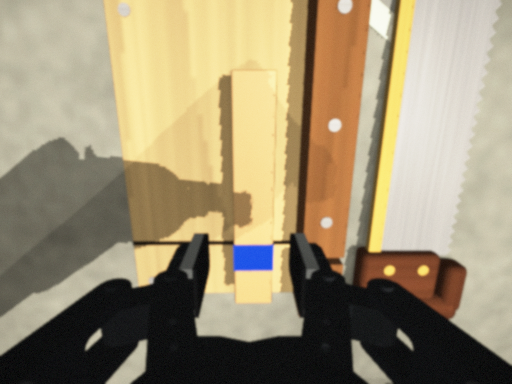

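The view from above shows the batten lying parallel to the fence, tape at pixel (253,258), with the saw-slot line across the base at row 242. I'm measuring the slot more exactly.

```bash
python3 - <<'E'
from h import *
p,d,K,T=shot("wrist");P=cloud(d,K,T)
th=np.radians(6.4);X=np.array([np.cos(th),np.sin(th)]);Y=np.array([-np.sin(th),np.cos(th)])
g=cv2.cvtColor(p,cv2.COLOR_RGB2GRAY).astype(float)
for c in range(140,185,8):
    s=g[225:260,c]; w=np.clip(np.median(s)-s-25,0,None); r=225+(w*np.arange(35)).sum()/max(w.sum(),1e-9)
    q=onplane((c,r),.018,K,T)[:2]*1000; print("kerf",c,round(r,1),"bx,by",round(q@X,1),round(q@Y,1))
c=np.array([523.3,240.4]);print("batten ctr",c@X,c@Y,"tape want by",c@Y-50)
s=np.array([569.2,193]);print("slot est",s@X,s@Y)
# tape edges on top face centre line
hs=cv2.cvtColor(p,cv2.COLOR_RGB2HSV);b=(hs[...,0]>95)&(hs[...,0]<130)&(hs[...,1]>110)
rows=np.where(b[:,253])[0];print([(onplane((253,r),.05,K,T)[:2]*1000)@Y for r in (rows.min()-.5,rows.max()+.5)],rows.min(),rows.max())
# top camera
p,d,K,T=shot("top");P=cloud(d,K,T);m=P.copy();m[P[...,1]<.06]=np.nan
battens(m,.045,.062,30)
print(nets.place_of("top","batten_tape")[:1],nets.place_of("top","board_slot")[:1])
E
```

```text
kerf 140 242.1 bx,by 443.8 127.9
kerf 148 241.5 bx,by 451.2 128.4
kerf 156 241.9 bx,by 458.5 128.0
kerf 164 234.6 bx,by 466.5 135.3
kerf 172 243.3 bx,by 473.2 126.5
kerf 180 252.4 bx,by 480.0 116.9
batten ctr 546.8358833991407 180.57011554263727 tape want by 130.57011554263727
slot est 587.1662035020323 128.34909218615462
[np.float64(141.10386047622956), np.float64(118.68783032802475)] 245 268
comp [174 193  23  17] [590.7 164.9] [35.4 52.3] 6.6 0.0552
comp [141 196  33  18] [583.5 232.9] [35.9 73.6] 6.5 0.0549
comp [146 217  49  19] [529.3 202.1] [ 33.  116.5] 6.2 0.0522
[{'xy': [178.0, 226.0], 'conf': 0.9}] [{'xy': [178.6, 211.8], 'conf': 0.69}]
```

Call:
apply_moves([
  [0, -0.02, 0, 0, 1],
  [0, -0.018, 0, 0, 1],
  [0, 0, 0.02, 0, 1],
  [0, 0, 0.02, 0, 1],
  [0, 0, 0, 0, 1],
], squeeze=40)

```text
clock: 9.27
position: [0.475, 0.233, 0.0812]
ee_rot: [0.667, 0.745, -0.006, 0.009]
ft_force: [-0.1, -0.9, -0.7]
grip_width: -0.003
```

```bash
cat >> h.py <<'E'
th=np.radians(6.4);X=np.array([np.cos(th),np.sin(th)]);Y=np.array([-np.sin(th),np.cos(th)])
def brd(): 
    p,M=tool();q=p[:2]*1000;print("TCP bx by z",(q@X).round(1),(q@Y).round(1),(p[2]*1000).round(1),"yaw",np.degrees(np.arctan2(M[1,1],M[0,1])).round(1),"z",M[:,2].round(3),"f",np.round(manip.get_obs()["ft_force"],1))
E
python3 -c "
from h import *
brd()"
```

```text
TCP bx by z 498.0 178.6 81.2 yaw 6.4 z [ 0.006 -0.021 -1.   ] f [-0.1 -0.9 -0.7]
```

Call:
apply_moves([
  [0.002, 0, 0.02, 0, 1],
  [0.001, 0, 0.02, 0, 1],
  [0, 0, 0.006, 0, 1],
  [0, 0, 0, 0, 1],
])

```text
clock: 9.6
position: [0.4737, 0.2347, 0.0326]
ee_rot: [0.667, 0.745, -0.008, 0.008]
ft_force: [-0.4, 0.2, -0.2]
grip_width: 0.005
```

```bash
python3 -c "
from h import *
brd()"
```

```text
TCP bx by z 496.9 180.4 32.6 yaw 6.4 z [ 0.001 -0.022 -1.   ] f [-0.4  0.2 -0.2]
```

Call:
apply_moves([
  [0, 0.012, 0, 0, 1],
  [0, 0.01, 0, 0, 1],
  [0, 0.007, 0, 0, 1],
  [0, 0.005, 0, 0, 1],
])

```text
clock: 9.93
position: [0.5087, 0.2391, 0.0348]
ee_rot: [0.666, 0.746, -0.008, 0.007]
ft_force: [-0.5, -0.3, -0.4]
grip_width: 0.0
```

```bash
python3 -c "
from h import *
brd()"
```

```text
TCP bx by z 532.2 180.9 34.8 yaw 6.4 z [-0.    -0.022 -1.   ] f [-0.5 -0.3 -0.4]
```

Call:
apply_moves([
  [0, 0.004, 0, 0, 1],
  [0, 0.003, 0, 0, 1],
])

```text
clock: 10.1
position: [0.5173, 0.2401, 0.0358]
ee_rot: [0.667, 0.745, -0.008, 0.007]
ft_force: [-3.7, -1.2, 0.3]
grip_width: -0.0
```

Call:
apply_moves([
  [0, 0.003, 0.001, 0, 1],
  [0, 0.002, 0.001, 0, 1],
])

```text
clock: 10.27
position: [0.5173, 0.2403, 0.0328]
ee_rot: [0.666, 0.746, -0.013, 0.005]
ft_force: [-10.1, -2.0, 7.4]
grip_width: 0.003
```

```bash
python3 -c "
from h import *
brd()"
```

```text
TCP bx by z 540.9 181.1 32.8 yaw 6.5 z [-0.01  -0.025 -1.   ] f [-10.1  -2.    7.4]
```

Call:
apply_moves([
  [0, -0.01, 0, 0, 1],
  [0, -0.02, 0, 0, 1],
  [0, 0, -0.03, 0, 1],
  [-0.02, 0, -0.035, 0, 1],
  [-0.03, 0, -0.02, 0, 1],
])

```text
clock: 10.68
position: [0.4869, 0.1934, 0.1172]
ee_rot: [0.662, 0.75, -0.016, 0.0]
ft_force: [1.2, -0.9, 1.5]
grip_width: 0.005
```

Call:
apply_moves([
  [-0.03, 0.01, -0.01, 0, 1],
  [-0.02, 0.01, -0.01, 0, 1],
  [0, 0, 0, 0, 1],
])

```text
clock: 10.93
position: [0.5168, 0.1412, 0.1444]
ee_rot: [0.663, 0.749, -0.015, 0.004]
ft_force: [1.1, -0.6, -0.3]
grip_width: 0.002
```

```bash
cat > fin.py <<'E'
from h import *
import sys
brd();p,d,K,T=shot("wrist");P=cloud(d,K,T);save(p,sys.argv[1])
hs=cv2.cvtColor(p,cv2.COLOR_RGB2HSV);b=(hs[...,0]>95)&(hs[...,0]<130)&(hs[...,1]>110)&(P[...,2]>.044)&(P[...,2]<.054)
Q=P[b][:,:2]*1000;print("tape by",np.percentile(Q@Y,[1,50,99]).round(1),"bx",np.percentile(Q@X,[1,99]).round(1))
bx=P[...,0]*1000*X[0]+P[...,1]*1000*X[1];by=P[...,0]*1000*Y[0]+P[...,1]*1000*Y[1];z=P[...,2]*1000
f=(z>45)&(z<60)&(bx>591)&(bx<616)
h,e=np.histogram(by[f],np.arange(115,145,1.));print("fence-top counts by 115..",h.tolist())
for lo in (90,110,140,170,200,230,260):  # top-face x-edges, bin along y: batten z~50, fence ~53
    s=(by>lo)&(by<lo+12)&(z>42);u=s&(bx<580);
    if u.sum()>20: print(lo,"batten bx",np.percentile(bx[s&(bx<586)&(z<51.8)],[1,99]).round(1) if (s&(bx<586)&(z<51.8)).sum()>9 else "", "top z",np.median(z[s&(bx>560)&(bx<580)]).round(1))
g=b*0
m=(z>46)&(z<51.9)&(bx<588)&(bx>530);Q=P[m][:,:2]*1000;print("batten rect",cv2.minAreaRect(Q.astype(np.float32)),"by ends",np.percentile(Q@Y,[.3,99.7]).round(1))
for r in nets.place_of("wrist","board_slot")[:1]: print("net slot",r["conf"],np.round(r["xy"]),(onplane(r["xy"],.018,K,T)[:2]*1000@np.c_[X,Y]).round(1))
for r in nets.place_of("wrist","batten_tape")[:1]: print("net tape",r["conf"],np.round(r["xy"]),(onplane(r["xy"],.034,K,T)[:2]*1000@np.c_[X,Y]).round(1))
E
python3 fin.py w5.png
```

```text
TCP bx by z 529.3 82.7 144.4 yaw 7.0 z [-0.014 -0.027 -1.   ] f [ 1.1 -0.6 -0.3]
tape by [119.5 130.9 142. ] bx [554.3 586.5]
fence-top counts by 115.. [45, 36, 41, 51, 36, 43, 54, 40, 37, 62, 46, 0, 0, 0, 0, 0, 34, 43, 53, 37, 51, 51, 35, 58, 42, 44, 58, 33, 57]
90 batten bx [554.6 585.8] top z 217.2
110 batten bx [554.6 585.6] top z 50.5
140 batten bx [554.7 585.6] top z 50.6
170 batten bx [554.7 585.5] top z 50.5
200 batten bx [554.8 585.6] top z 50.6
batten rect ((551.1044311523438, 209.42738342285156), (33.5505485534668, 144.27597045898438), 5.990785121917725) by ends [ 85.5 218.3]
net slot 0.91 [319. 130.] [587.9 128.9]
net tape 0.85 [304. 130.] [572.4 130.1]
```

View pics/w5.png

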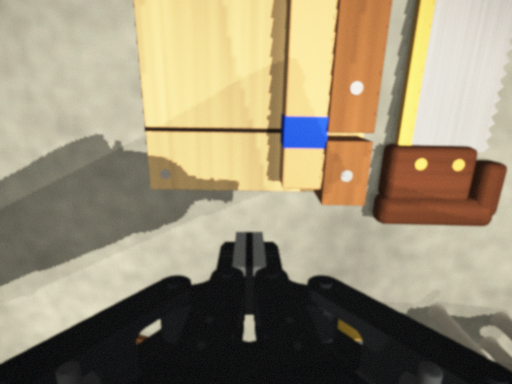

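The batten is snug: its face is at 586 against the fence at 587, and it stays parallel along its length. The tape (pixel 305,131) is 2.2 mm to the +y side of the slot, so I'll nudge the far end.

Call:
apply_moves([
  [0.037, 0.006, 0, 0.6, 1],
  [0.037, 0.006, 0, 0, 1],
  [0.037, 0.006, 0, 0, 1],
  [0.037, 0.006, 0, 0, 1],
  [0.037, 0.006, 0, 0, 1],
])

```text
clock: 11.5
position: [0.5197, 0.3336, 0.1323]
ee_rot: [0.668, 0.744, -0.019, 0.002]
ft_force: [0.6, 0.4, -0.2]
grip_width: -0.005
```

Call:
apply_moves([
  [0.03, 0.006, 0, 0, 1],
  [0, 0, 0, 0, 1],
])

```text
clock: 11.67
position: [0.5154, 0.3766, 0.1291]
ee_rot: [0.663, 0.748, -0.02, -0.001]
ft_force: [-0.2, 0.6, 1.3]
grip_width: 0.004
```

```bash
python3 -c "
from h import *
brd()"
```

```text
TCP bx by z 554.1 316.8 129.1 yaw 6.8 z [-0.027 -0.028 -0.999] f [-0.2  0.6  1.3]
```

Call:
apply_moves([
  [-0.016, 0.012, 0.02, 0.4, 1],
  [0, 0, 0.03, 0, 1],
  [0, 0, 0.02, 0, 1],
  [0, 0, 0, 0, 1],
])

```text
clock: 12.0
position: [0.5191, 0.3708, 0.0549]
ee_rot: [0.66, 0.751, -0.02, -0.004]
ft_force: [-0.6, -0.9, -0.1]
grip_width: 0.001
```

```bash
python3 -c "
from h import *
brd()"
```

```text
TCP bx by z 557.1 310.6 54.9 yaw 7.4 z [-0.032 -0.025 -0.999] f [-0.6 -0.9 -0.1]
```

Call:
apply_moves([
  [-0.008, 0.01, 0.01, 1, 1],
  [0, 0, 0.009, 0, 1],
  [0, 0, 0, 0, 1],
])

```text
clock: 12.25
position: [0.5277, 0.3653, 0.0345]
ee_rot: [0.665, 0.746, -0.02, -0.005]
ft_force: [0.4, 0.7, 0.3]
grip_width: -0.001
```

```bash
python3 -c "
from h import *
brd()"
```

```text
TCP bx by z 565.2 304.2 34.5 yaw 6.5 z [-0.034 -0.024 -0.999] f [0.4 0.7 0.3]
```

Call:
apply_moves([
  [-0.01, 0, 0, 0, 1],
  [-0.006, 0, 0, 0, 1],
  [0, 0, 0, 0, 1],
])

```text
clock: 12.5
position: [0.5305, 0.3484, 0.0363]
ee_rot: [0.665, 0.746, -0.019, -0.004]
ft_force: [-0.1, -0.4, 0.5]
grip_width: -0.0
```

```bash
python3 -c "
from h import *
brd()
p,d,K,T=shot('top');P=cloud(d,K,T);hs=cv2.cvtColor(p,cv2.COLOR_RGB2HSV);b=(hs[...,0]>95)&(hs[...,0]<130)&(hs[...,1]>110)&(P[...,1]>.1)&(P[...,2]>.044)&(P[...,2]<.06);Q=P[b][:,:2]*1000;print(b.sum(),(Q@Y).mean(),np.percentile(Q@Y,[2,98]))"
```

```text
TCP bx by z 566.0 287.1 36.3 yaw 6.5 z [-0.033 -0.023 -0.999] f [-0.1 -0.4  0.5]
121 130.03776047385927 [119.41877043 140.40698948]
```

Call:
apply_moves([
  [-0.002, 0, 0, 0, 1],
  [-0.001, 0, 0, 0, 1],
])

```text
clock: 12.72
position: [0.5314, 0.3458, 0.0378]
ee_rot: [0.666, 0.746, -0.018, -0.004]
ft_force: [-0.4, 0.2, -0.9]
grip_width: -0.001
```

```bash
python3 -c "
from h import *
brd()
p,d,K,T=shot('top');P=cloud(d,K,T);hs=cv2.cvtColor(p,cv2.COLOR_RGB2HSV);b=(hs[...,0]>95)&(hs[...,0]<130)&(hs[...,1]>110)&(P[...,1]>.1)&(P[...,2]>.044)&(P[...,2]<.06);Q=P[b][:,:2]*1000;print(b.sum(),(Q@Y).mean(),np.percentile(Q@Y,[2,98]))"
```

```text
TCP bx by z 566.6 284.4 37.8 yaw 6.5 z [-0.031 -0.022 -0.999] f [-0.4  0.2 -0.9]
122 128.04657188181548 [117.47762137 138.62328561]
```

The tape moved 2 mm as wanted. I'm backing off, then pressing lightly at mid-length again to make sure it is snug.

Call:
apply_moves([
  [0.012, 0, 0, 0, 1],
  [0.008, -0.005, 0, 0, 1],
  [0, -0.02, -0.03, 0, 1],
  [0, -0.03, -0.02, 0, 1],
  [0, -0.025, 0, 0, 1],
])

```text
clock: 13.18
position: [0.4499, 0.3616, 0.0897]
ee_rot: [0.667, 0.745, -0.019, -0.006]
ft_force: [0.4, 0.5, 0.1]
grip_width: -0.003
```

Call:
apply_moves([
  [-0.035, 0, 0, 0, 1],
  [-0.035, 0, 0, 0, 1],
  [-0.035, 0, 0, 0, 1],
  [-0.01, 0, 0, 0, 1],
  [0, 0, 0, 0, 1],
])

```text
clock: 13.6
position: [0.453, 0.254, 0.0939]
ee_rot: [0.66, 0.751, -0.017, -0.006]
ft_force: [-0.2, 0.5, 0.1]
grip_width: 0.004
```

```bash
python3 fin.py w6.png
```

```text
TCP bx by z 478.5 201.9 93.9 yaw 7.4 z [-0.032 -0.018 -0.999] f [-0.2  0.5  0.1]
tape by [133.6 137.8 140.5] bx [574.6 587.1]
fence-top counts by 115.. [0, 0, 0, 2, 5, 6, 11, 15, 25, 95, 95, 4, 0, 0, 0, 1, 18, 39, 45, 42, 50, 43, 43, 42, 52, 37, 48, 48, 41]
110 batten bx [554.3 560.2] top z 50.4
140 batten bx [554.6 585.6] top z 50.4
170 batten bx [554.5 585.6] top z 50.4
200 batten bx [554.6 585.6] top z 50.4
230 batten bx [554.6 585.6] top z 50.4
260 batten bx [554.6 585.6] top z 50.5
batten rect ((543.3641967773438, 277.87115478515625), (33.87057876586914, 223.95176696777344), 6.312902927398682) by ends [108.9 324.6]
net tape 0.67 [372. 304.] [573.  126.1]
```

It is still flush along its whole length, with the same edges as after the 10 N push. I'm retreating for the last look.

Call:
apply_moves([
  [-0.035, 0.008, -0.02, 0.7, 1],
  [-0.035, 0.01, -0.02, 0, 1],
  [-0.035, 0.01, -0.02, 0, 1],
  [-0.02, 0.01, -0.01, 0, 1],
  [0, 0, 0, 0, 1],
])

```text
clock: 14.17
position: [0.5075, 0.1478, 0.1663]
ee_rot: [0.656, 0.755, -0.015, -0.01]
ft_force: [0.5, -0.5, 0.4]
grip_width: -0.002
```

```bash
python3 fin.py w7.png; python3 -c "
from h import *
p,d,K,T=shot('top');save(p,'top3.png');w=cv2.imread('pics/w7.png');t=cv2.imread('pics/top3.png')
cv2.imwrite('pics/f.png',np.hstack([cv2.resize(w,(400,300)),cv2.resize(t,(400,300))]))"
```

```text
TCP bx by z 520.8 90.3 166.3 yaw 8.0 z [-0.035 -0.01  -0.999] f [ 0.5 -0.5  0.4]
tape by [118.  129.1 139.9] bx [554.3 586.6]
fence-top counts by 115.. [35, 32, 39, 32, 39, 34, 36, 35, 36, 47, 38, 0, 0, 0, 0, 0, 30, 35, 36, 36, 40, 38, 36, 39, 38, 36, 38, 41, 38]
90 batten bx [554.6 585.6] top z 241.8
110 batten bx [554.4 585.6] top z 50.6
140 batten bx [554.6 585.5] top z 50.6
170 batten bx [554.7 585.7] top z 50.5
200 batten bx [554.8 585.7] top z 50.5
230 batten bx [554.8 585.8] top z 50.5
batten rect ((550.0119018554688, 218.1187286376953), (33.453243255615234, 161.66957092285156), 6.279578685760498) by ends [ 83.6 235.4]
net slot 0.83 [326. 140.] [587.9 129.3]
net tape 0.59 [311. 142.] [571.2 128.9]
```

View pics/f.png

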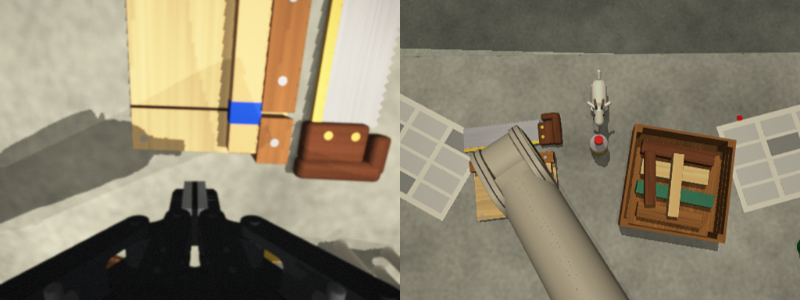

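Tape 129.0 against slot 128.5, so it is within 0.5 mm. The batten is flush, the others are still in the crate, the bystanders are in place, and the gripper is clear. Handing in.

```bash
python3 -c "
from h import *
print(workorder.hand_in())"
```

```text
the job is handed in; nothing more can be done
None
```

The taped batten is on the sawing board, and I handed the job in at about 14 s of the allowed 54 s. It lies flat and snug along the fence, with the saw slot pointing at the blue tape.

**How it went:** I gripped the batten at its middle, carried it over everything and set it down under light contact. I let go about 25 mm short of the fence because the fingers need room beside it. Then I pushed it against the fence with about 10 N and nudged its end 2 mm to line up the tape.

**Last checks:**
- **Tape and slot:** the tape's middle is about 0.5 mm from the slot's middle. The trained networks' estimates agree to within 0.4 mm.
- **Fit:** the top measures 50.5 mm above the table (50 expected) all along the part in view. The fence-side face is parallel to the fence. It reads about 1 mm off, and it read the same while checked after the 10 N push, so I take that as camera error. I did not press again after the 2 mm nudge.
- **Direction:** the longer part lies along the long run of the fence.
- **Surroundings:** the final top picture shows the other offcuts still in the crate and the saw, glue bottle and goat where they were. The arm hid part of the board in that picture. The robot was touching nothing at hand-in.

**One disagreement:** the first network estimate of the slot from the top camera was about 10 mm off. I used the slot position from depth and the wrist camera instead, where all readings agreed within about 2 mm.

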